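Seat the work-holding post in its bench socket

ROBOT

A 6-joint arm with a two-finger parallel gripper is mounted at the origin on a cart in front of the work surface, level with it; the furniture and walls round the work are solid. World frame = base frame: x ahead of the robot, y to its left, z up, the work surface at z = 0. Lengths are in m, angles in rad, forces in N, time in s.
With the tool pointing down it reaches from about 0.425 to 0.95 m from the base axis. Payload 3.5 kg.
Tool frame: the origin (TCP) lies midway between the tips of the shut fingers; the grasp point (between the pads) lies 19 mm behind it (ctrl.pinch_z is the distance from the TCP to the grasp point, in m); z points along the fingers, y is the line along which they close (so a half turn about z gives the same grasp; the last joint's range is limited). The gripper opens to 85 mm and grips with 20 to 120 N. Pads are 22 mm wide; open, the fingers measure 114 mm over their backs; the gripper's body (76 mm by 85 mm) begins 54 mm behind the grasp point. The pads swing forward as they close: fully open they stand 13 mm farther back than shut.
Start: joints at [1.132, 0.286, 1.577, -0, 1.279, -0.15], TCP at [0.192, 0.647, 0.231] pointing down, gripper open.
Joint ranges: [-2.77, 2.77], [-0.9, 2.22], [0.21, 2.48], [-1.53, 4.67], [0.24, 2.81], [-2.84, 2.84]. Speed limits (rad/s): [2.79, 2.79, 3.14, 3.14, 3.14, 3.14].

INTERFACE

Orientations are given as a unit quaternion [x, y, z, w].
In Python, from plant import get_state, viewer, sign_off, ctrl gives the robot as it stands. The module is installed in compiled form; this text tells all that it offers.
- The arm moves only by the shell command python3 -m handwheel 'ROWS' [FORCE]. ROWS is JSON, a list that holds one entry, the list of rows, each a list of 5 numbers: the finger opening in m, from 0 to 0.0854, then the shift along the tool's x, y, z in m, then the turn about the tool's z in degrees. In form: [[[claw, x, y, z, spin], ...]]. A call has 1 to 12 rows; each row shifts and turns the commanded pose from where the row before left it, along the tool's axes as they then stand; what a row does not reach is not made up. A row lasts 1/12 s, in which the tool goes at most 41.7 mm and 7.16 degrees, less where a joint would pass 70% of its speed; a pose out of reach is approached as far as the arm can. A call is refused whole if a number of a shift passes 0.0417 or a number of a turn 7.16, either way. A call with a gripper value outside its range is refused whole. The fingers move at their own pace and stop on an object; FORCE is the grip in N (left out, the last holds). Time passes only in rows, so rows that do not move let the fingers close. It gives the time, the measured TCP pose, the force, the opening and the grip force at its end, in the units of the state.
- get_state(): the state, without advancing time (a new reading comes with each control period).
- viewer.read_camera(name): name is "scene" or "top"; returns the picture (400x640x3 uint8, blue, green, red); there is no depth.
- viewer.camera_params(name): a dict with "fov_y" (degrees; the focal length in pixels is half the picture's height over the tangent of half this angle, whatever the lens; pixels are square), "cx", "cy" (the principal point, pixels), "xyz" and "attitude" of the camera in the world. Camera axes: x right, y up, looking along -z (the intrinsics and any distortion apply to the point x, -y, -z); pixel columns grow to the right and rows downward; lengths in m; the calibration is good to about 2 mm. A picture is of the moment at which its call begins. camera_params takes no time and is no camera call.
- sign_off(): hands the job in; it is judged then, once.
Trained networks look in the newest picture that a camera, given by its name, has taken for a name from the list of things; names that differ only in an ending like _2 or _b are one class to them, and where a whole thing is asked for, a point or a joint stands for the part that bears it (a point fixed in the world has none). Each returns a list of dicts, best first, with "confidence" (0 to 1); they miss things now and then, are a little off and sometimes report something else, mostly with a low value. They report only what shows in the picture. A call takes as long as a camera call. They do not tell look-alikes from the thing itself.
- viewer.look_for(camera, name): "extent" ([left, top, width, height] as shares, 0 to 1, of the picture: columns of its width, rows of its height, round what is visible of it).
- viewer.outline_of(camera, name): "mask" (400x640 bool, what is visible of it) and "extent" ([left, top, width, height] as shares, 0 to 1, of the picture: columns of its width, rows of its height, round what is visible of it).
- viewer.pinpoint(camera, name): "xy" ([column, row] as shares, 0 to 1, of the picture: columns of its width, rows of its height: a listed point, or the origin of a listed thing).
The state is a dict: "time": time; "qpos": joint angles; "dq": joint speeds; "joint_efforts": joint torques, N m; "eef_pos": TCP position; "tcp_rot": TCP orientation; "contact_force": force on the tool from outside, world axes, zero at the start; "wrist_torque": the same for the moment, N m; "opening": opening from 0.0 (shut) to 1.0 (fully open); "finger_force": force on a finger pad.
Only numpy, scipy, OpenCV 4.12 (cv2) and the standard library are available. Lean on these libraries where they do the work, as an engineer would, in place of code of your own. Each camera call takes 0.05 s, during which the arm holds its last target. There are 200 camera calls.

TASK

Take the square-headed steel post out of its wooden stand, tilt it clearly (10 to 25 degrees) and start it edge-first in the bore of the eccentric socket, feeling for the bore because it lies a little off the middle of the foot plate, to a side that was not measured. Then straighten the post and slide it fully home under control until its collar rests on the block, and let go; never load the socket with more than 30 N and do not let the post drop in. Leave the sanding block, the tins and the chisel where they are.

Things in the scene. Friction and masses are not known exactly. Their poses are not given: they have to be found in the camera images.
- post_grip (a point): Centre of the post's square head, where to grip; 68 mm above the foot. The loose steel post (0.2 to 0.4 kg, 93 mm long) stands upright in the stand: round shank 30 mm dia x 40 mm, sharp-edged foot; collar 42 mm dia x 6 mm; square head 26 x 26 x 44 mm (from 46 to 90 mm above the foot); round button 3 mm high on top. z along the post, foot to head; x, y square to the head's flats.
- post_foot (a point): Centre of the flat end face of the post's shank (its foot), on the post's axis, same axes as post_grip.
- socket_mouth (a point): Point over the middle of the foot plate at the height of the block's top (60 mm above the bench); z up, x and y along the plate's edges. The bore's axis is upright and stands 5.5 mm to one side of this point; the side can be any direction and is not measured (the block is locked at any angle), so look or feel for it. The bore's mouth is at exactly this height. The block does not give at the forces allowed.
- socket_base: Eccentric socket, fixed to the bench: square grey foot plate 92 x 92 x 6 mm, a round dark disc, and on it an aluminium block 60 x 60 mm, turned to any angle, with an off-centre, upright, round, sharp-edged blind bore 31.5 mm dia, 44 mm deep. With the post home its collar rests on the block and its foot is 40 mm below the mouth. Origin at the middle of the plate's underside.
- stand: Wooden stand of the post, fixed to the bench: a block 64 x 64 x 22 mm with a loose hole 35 mm in diameter and 14 mm deep, in which the post stands upright with its foot 8 mm above the bench. Origin at the centre of its underside.
- sand_block: Bystander: loose sanding block 51 x 93 x 28 mm; origin at the centre of its underside.
- wax_tin: Bystander: loose flat round tin, 68 mm in diameter and 30 mm high; origin at the centre of its underside.
- powder_tin: Bystander: loose small round tin, 52 mm in diameter and 42 mm high; origin at the centre of its underside.
- chisel_0: Bystander: loose chisel with wooden handle, 25 x 200 x 24 mm, lying along its y axis; origin at the centre of its underside.
Not all that is in view belongs to the job. What is meant by the part that bears post_grip is not green, and is the smaller of those in its own colour.

How it is judged:
By the outcome, as a careful person would: the job done as asked, in the order asked, and still so for the second after the job is handed in, with the robot touching nothing.
It also fails if it takes over 72 s, if anything falls off the work surface, if the arm or the gripper's body presses on something with over 40 N, if the wrist force passes 120 N, or if a joint passes its speed limit or range.

## Working session

There is one attempt and no reset: what is moved stays moved. The work goes in short steps, Python scripts to look and compute and a shell command to move; the robot and the scene stay as the last step left them, time stands still between calls to the robot, and variables do not carry over. Pictures are saved under pics/ and viewed, at most 13 in all, crops included, and the job is handed in when it is done.

```bash
mkdir -p pics; ls; cat > h.py <<'E'
import numpy as np, cv2
from scipy.spatial.transform import Rotation as R
from plant import get_state, viewer, ctrl
def cam(n):
    p=viewer.camera_params(n); f=200/np.tan(np.radians(p['fov_y'])/2); return p,f
def ray(n,uv,z):
    p,f=cam(n); a=p['attitude']; Rm=R.from_quat(a).as_matrix() if np.size(a)==4 else np.array(a)
    d=Rm@np.array([(uv[0]-p['cx'])/f,-(uv[1]-p['cy'])/f,-1]); c=np.array(p['xyz']); return c+d*(z-c[2])/d[2]
def proj(n,X):
    p,f=cam(n); a=p['attitude']; Rm=R.from_quat(a).as_matrix() if np.size(a)==4 else np.array(a)
    q=Rm.T@(np.array(X)-np.array(p['xyz'])); return np.array([p['cx']+f*q[0]/-q[2],p['cy']-f*q[1]/-q[2]])
E
python3 - <<'E'
from h import *
print(get_state()); print(ctrl.pinch_z)
for n in("scene","top"):
    print(viewer.camera_params(n)); cv2.imwrite(f'pics/{n}0.png',viewer.read_camera(n))
    for t in("post_grip","post_foot","socket_mouth","socket_base","stand"):
        print(n,t,[(np.round(np.array(d['xy'])*[640,400],1),round(d['confidence'],2)) for d in viewer.pinpoint(n,t)])
E
```

```text
pics
{'time': 0.0, 'qpos': array([ 1.13200546e+00,  2.87174375e-01,  1.57819132e+00,  8.43767257e-06,
        1.27856908e+00, -1.50020310e-01]), 'dq': array([ 0.00063343,  0.00017803,  0.00084953, -0.0008544 , -0.00114457,
       -0.0021318 ]), 'joint_efforts': array([-8.47555511e-04, -4.05989707e+01, -2.92617559e+01, -2.23773991e-04,
        6.05007517e-03, -7.31332136e-06]), 'eef_pos': array([0.19192367, 0.64645662, 0.2299336 ]), 'tcp_rot': array([ 1.43885242e-01,  9.89593687e-01, -1.11950213e-03, -3.43672247e-04]), 'contact_force': array([-0.34616837,  0.3408506 ,  0.33018348]), 'wrist_torque': array([-0.03726789, -0.01746795,  0.0326517 ]), 'finger_force': 0.0, 'opening': 0.9996388599454409}
0.0187
{'fov_y': 55.45931077944259, 'cx': 322.95662208035293, 'cy': 200.18118327675302, 'xyz': array([ 0.22751317, -0.36870296,  0.58403093]), 'attitude': array([ 0.43670625, -0.09697195, -0.19603531,  0.87261346])}
scene post_grip [(array([400.6, 161.3]), 0.93), (array([270.4, 203. ]), 0.77), (array([289.9, 177.1]), 0.63)]
scene post_foot [(array([271.4, 224.1]), 0.96), (array([394.8, 192.6]), 0.73), (array([292.7, 200.7]), 0.57)]
scene socket_mouth [(array([338.3, 185.5]), 0.65)]
scene socket_base [(array([341.5, 206.5]), 0.75)]
scene stand [(array([276.9, 225.1]), 0.57)]
{'fov_y': 47.18769190752691, 'cx': 321.20546650040603, 'cy': 200.43437574754313, 'xyz': array([0.43658648, 0.24942217, 0.96872759]), 'attitude': array([-0.04391978,  0.02941734,  0.70856663, -0.70366114])}
top post_grip [(array([302.6,  84.4]), 0.84), (array([271. , 227.2]), 0.66), (array([310.6, 263.2]), 0.52)]
top post_foot [(array([309.2, 105.3]), 0.82)]
top socket_mouth [(array([309.5, 172. ]), 0.86), (array([384. , 229.6]), 0.37)]
top socket_base [(array([310.6, 180.7]), 0.72)]
top stand [(array([312.3, 261.5]), 0.75)]
```

View pics/scene0.png

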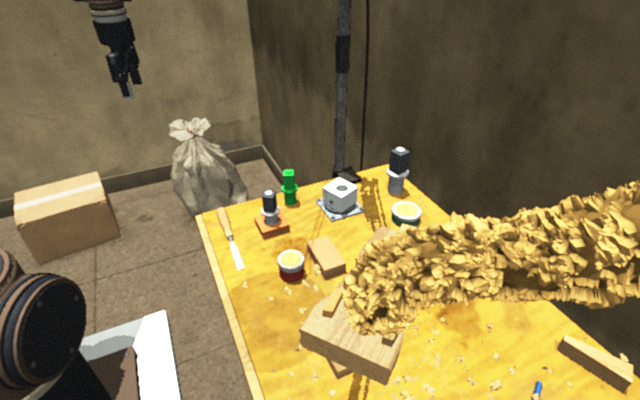

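View pics/top0.png

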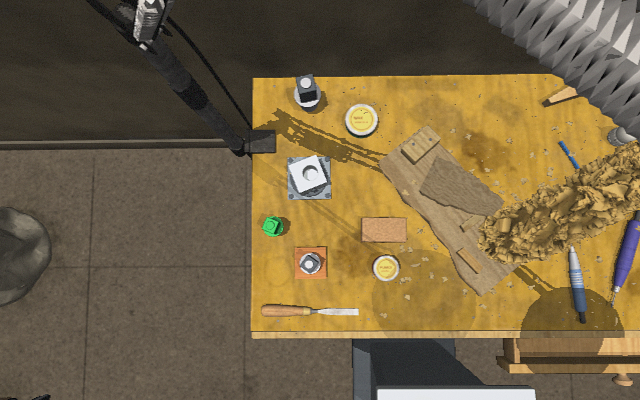

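Candidates for the post: the dark-headed post in the stand (scene 270,203; top 311,263), the larger dark-headed post behind (scene 400,165; top 306,88), and the green one (scene 290,185; top 272,227). The smaller dark one in the stand fits the description. Next I check it in a close crop and measure.

```bash
python3 - <<'E'
from h import *
a=cv2.imread('pics/top0.png');b=cv2.imread('pics/scene0.png')
c=np.hstack([cv2.resize(a[145:285,260:360],None,fx=4,fy=4,interpolation=cv2.INTER_CUBIC),cv2.resize(b[170:240,250:350][:,:100],None,fx=4,fy=4,interpolation=cv2.INTER_CUBIC).__class__(()) if 0 else np.vstack([cv2.resize(b[165:240,250:365],(400,261),interpolation=cv2.INTER_CUBIC),np.zeros((299,400,3),np.uint8)])])
cv2.imwrite('pics/crop.png',c)
def tri(u1,u2):
    from scipy.optimize import least_squares
    r=least_squares(lambda X:np.r_[proj('top',X)-u1,proj('scene',X)-u2],[.4,.4,.05]); return r.x,r.fun
for t,z in(("post_grip",.076),("socket_mouth",.06),("socket_base",0),("stand",0)):
    P={n:[np.array(d['xy'])*[640,400] for d in viewer.pinpoint(n,t)] for n in("top","scene") if viewer.read_camera(n) is not None}
    for n in P:
        print(t,n,[(np.round(u),np.round(ray(n,u,z),4)) for u in P[n]])
# outline of plate/stand
for t in("stand","socket_base","post_grip"):
    for d in viewer.outline_of("top",t)[:3]:
        m=d['mask'].astype(np.uint8); r=cv2.minAreaRect(np.argwhere(m)[:,::-1].astype(np.float32)); print(t,d['confidence'],m.sum(),r)
for n in('sand_block','wax_tin','powder_tin','chisel_0'):
    print(n,[np.round(ray('top',np.array(d['xy'])*[640,400],0),3) for d in viewer.pinpoint('top',n)])
E
```

```text
post_grip top [(array([303.,  86.]), array([0.7613, 0.3029, 0.076 ])), (array([307., 262.]), array([0.4101, 0.2953, 0.076 ])), (array([273., 225.]), array([0.4825, 0.3628, 0.076 ]))]
post_grip scene [(array([289., 177.]), array([0.4814, 0.3625, 0.076 ])), (array([402., 162.]), array([0.7689, 0.3061, 0.076 ])), (array([268., 203.]), array([0.4031, 0.2873, 0.076 ]))]
socket_mouth top [(array([307., 174.]), array([0.5841, 0.2967, 0.06  ])), (array([308., 178.]), array([0.5768, 0.2932, 0.06  ]))]
socket_mouth scene [(array([337., 187.]), array([0.5782, 0.2991, 0.06  ]))]
socket_base top [(array([313., 181.]), array([0.5803, 0.2872, 0.    ]))]
socket_base scene [(array([338., 206.]), array([0.5821, 0.2982, 0.    ]))]
stand top [(array([311., 258.]), array([0.4164, 0.2902, 0.    ]))]
stand scene [(array([272., 227.]), array([0.408 , 0.2942, 0.    ])), (array([233., 239.]), array([0.3129, 0.2926, 0.    ]))]
stand 0.68 606 ((310.5, 263.0), (30.0, 31.0), 90.0)
socket_base 0.73 1814 ((309.0, 177.0), (44.0, 42.0), 90.0)
socket_base 0.3 565 ((385.25, 267.75), (26.870058059692383, 24.748737335205078), 45.0)
post_grip 0.84 753 ((307.0, 92.5), (37.0, 26.0), 90.0)
post_grip 0.83 307 ((273.2500305175781, 225.75001525878906), (19.798988342285156, 17.677669525146484), 45.0)
post_grip 0.78 317 ((310.5, 263.5), (19.0, 19.0), 90.0)
sand_block []
wax_tin [array([0.701, 0.19 , 0.   ])]
powder_tin [array([0.404, 0.139, 0.   ])]
chisel_0 [array([0.306, 0.293, 0.   ])]
```

View pics/crop.png

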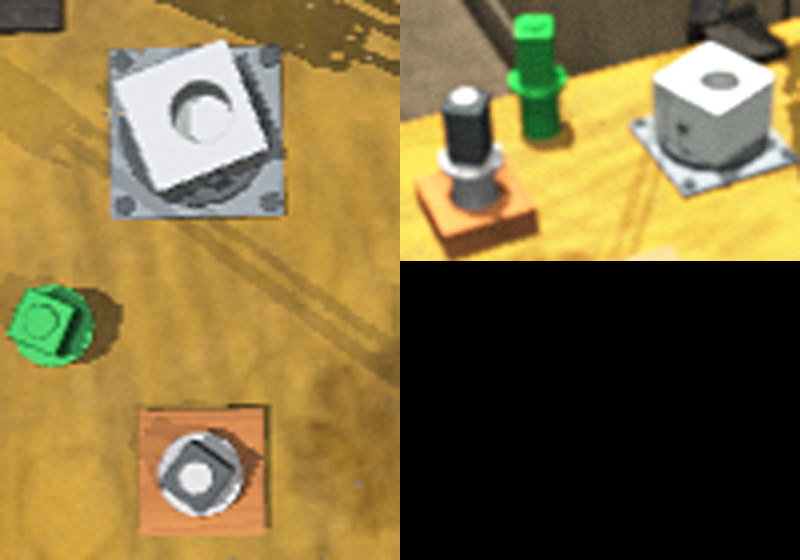

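The crop confirms the post: small, dark head, white collar, in the stand. The bore is visible at top (≈310,173), with the plate middle at ≈(309,178). The tool can't be tilted, so I'll pivot the post in the pads about tool y, with the stand's hole wall holding the foot. Next I measure accurately.

```bash
python3 - <<'E'
from h import *
a=cv2.imread('pics/top0.png')
z=lambda u,v,w,s:cv2.resize(a[v:v+w,u:u+w],None,fx=s,fy=s,interpolation=cv2.INTER_CUBIC)
cv2.imwrite('pics/zoom.png',np.hstack([z(297,250,26,15),z(296,160,26,15)]))
q=lambda X,Y,s,u,v:((X+.5)/s-.5+u,(Y+.5)/s-.5+v)
C=[ray('top',q(x,y,4,260,145),.006) for x,y in((110,47),(284,47),(285,217),(110,217))]
print('plate',np.round(C,4),np.mean(C,0))
S=[ray('top',q(x,y,4,260,145),.022) for x,y in((139,408),(268,405),(266,536),(138,536))]
print('stand',np.round(S,4),np.mean(S,0))
print('bore',ray('top',q(200.5,111.5,4,260,145),.06))
print('button',ray('top',q(196,477,4,260,145),.101))
H=[ray('top',q(x,y,4,260,145),.098) for x,y in((195,441),(236,470))]
print('head edge',np.round(H,4),np.degrees(np.arctan2(*(H[1]-H[0])[1::-1])))
E
```

```text
plate [[0.6323 0.3413 0.006 ]
 [0.6313 0.2482 0.006 ]
 [0.5401 0.2484 0.006 ]
 [0.5408 0.3411 0.006 ]] [0.58612027 0.29475465 0.006     ]
stand [[0.44   0.3244 0.022 ]
 [0.4412 0.258  0.022 ]
 [0.3746 0.2595 0.022 ]
 [0.3749 0.3249 0.022 ]] [0.40768934 0.29169693 0.022     ]
bore [0.58791614 0.29050191 0.06      ]
button [0.40732938 0.29133342 0.101     ]
head edge [[0.4241 0.2919 0.098 ]
 [0.4104 0.2726 0.098 ]] -125.33400234532839
```

View pics/zoom.png

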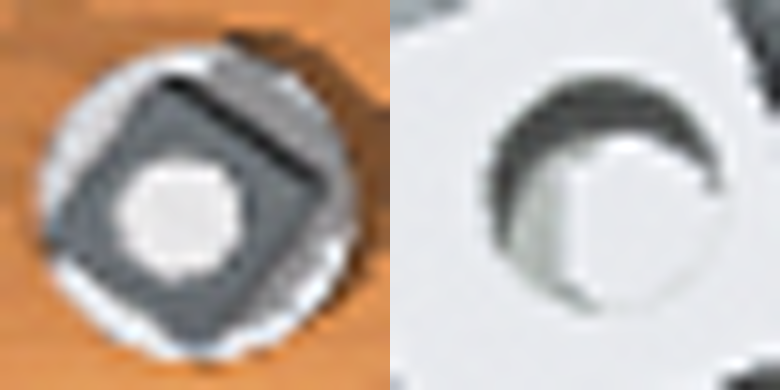

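```bash
cat >> h.py <<'E'
def st(tgt=None):
    s=get_state(); r=R.from_quat(s['tcp_rot']); M=r.as_matrix()
    print('t%.2f'%s['time'],'pos',np.round(s['eef_pos'],4),'xang %.1f yang %.1f zt'%tuple(np.degrees([np.arctan2(M[1,0],M[0,0]),np.arctan2(M[1,1],M[0,1])])),np.round(M[:,2],3),'F',np.round(s['contact_force'],1),'T',np.round(s['wrist_torque'],2),'op %.3f ff %.1f'%(s['opening'],s['finger_force']))
    if tgt is not None: print('togo tool',np.round(M.T@(np.array(tgt)-s['eef_pos']),4))
E
python3 -m handwheel '[[[0.0854,-0.0307,-0.028,0,0],[0.0854,-0.0307,-0.028,0,0],[0.0854,-0.0307,-0.028,0,0],[0.0854,-0.0307,-0.028,0,0],[0.0854,-0.0307,-0.028,0,0],[0.0854,-0.0307,-0.028,0,0],[0.0854,-0.0307,-0.028,0,0],[0.0854,-0.0307,-0.028,0,0],[0.0854,-0.0307,-0.028,0,0],[0.0854,-0.0307,-0.028,0,0]]]'
python3 -m handwheel '[[[0.0854,0,0,0,7],[0.0854,0,0,0,7],[0.0854,0,0,0,7],[0.0854,0,0,0,0],[0.0854,0,0,0,0]]]'
python3 -c "
from h import *
st([.4073,.2913,.062])"
```

```text
time: 2.58
eef_pos: [0.4074, 0.2894, 0.2318]
tcp_rot: [0.144, 0.99, 0.0, 0.0]
contact_force: [0.6, 0.4, -0.2]
opening: 0.999
finger_force: 0.0
time: 3.0
eef_pos: [0.4068, 0.2911, 0.2315]
tcp_rot: [0.32, 0.947, 0.0, 0.0]
contact_force: [0.4, 0.5, -0.8]
opening: 1.003
finger_force: 0.0
t3.00 pos [0.4068 0.2911 0.2315] xang 142.6 yang 52.6 zt [ 0.  0. -1.] F [ 0.4  0.5 -0.8] T [ 0.02  0.01 -0.02] op 1.003 ff 0.0
togo tool [-0.0003  0.0004  0.1695]
```

```bash

python3 -m handwheel '[[[0.0854,0,0,0.035,0],[0.0854,0,0,0.035,0],[0.0854,0,0,0.035,0],[0.0854,0,0,0.03,0],[0.0854,0,0,0.02,0],[0.0854,0,0,0.0145,0],[0.0854,0,0,0,0]]]'
python3 -c "
from h import *
st([.4073,.2913,.062])"
python3 -m handwheel '[[[0.02,0,0,0,0],[0.02,0,0,0,0],[0.02,0,0,0,0],[0.02,0,0,0,0],[0.02,0,0,0,0],[0.02,0,0,0,0],[0.02,0,0,0,0],[0.02,0,0,0,0],[0.02,0,0,0,0],[0.02,0,0,0,0]]]' 20
python3 -c "
from h import *
st([.4073,.2913,.062])
print(get_state()['opening']*.0854)
a=viewer.read_camera('scene');b=viewer.read_camera('top')
cv2.imwrite('pics/g1.png',np.hstack([cv2.resize(a[140:260,220:340],(400,400)),cv2.resize(b[200:300,260:360],(400,400))]))"
```

```text
time: 3.58
eef_pos: [0.4039, 0.2903, 0.0582]
tcp_rot: [0.32, 0.947, -0.003, -0.003]
contact_force: [-0.8, -0.5, -1.4]
opening: 1.0
finger_force: 0.0
t3.58 pos [0.4039 0.2903 0.0582] xang 142.6 yang 52.6 zt [-0.007 -0.003 -1.   ] F [-0.8 -0.5 -1.4] T [ 0.   -0.02  0.03] op 1.000 ff 0.0
togo tool [-0.0021  0.0029 -0.0039]
time: 4.42
eef_pos: [0.4076, 0.2917, 0.0631]
tcp_rot: [0.322, 0.947, 0.001, 0.001]
contact_force: [-0.6, 0.5, 6.6]
opening: 0.303
finger_force: 25.4
t4.42 pos [0.4076 0.2917 0.0631] xang 142.5 yang 52.5 zt [ 0.002  0.001 -1.   ] F [-0.6  0.5  6.6] T [-0.01  0.21 -0.06] op 0.303 ff 25.4
togo tool [ 0.     -0.0005  0.0011]
0.025869222815994908
```

View pics/g1.png

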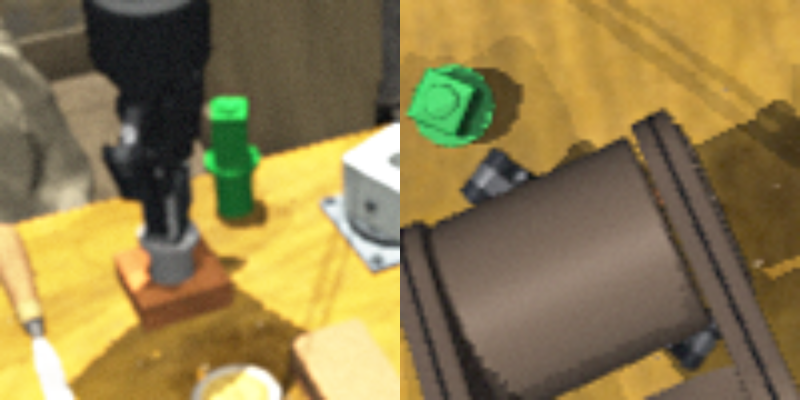

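```bash

python3 -m handwheel '[[[0.02,0,0,-0.003,0],[0.02,0,0,-0.003,0],[0.02,0,0,0,0],[0.02,0,0,0,0]]]'
python3 -m handwheel '[[[0.02,0.003,0,0,0],[0.02,0.003,0,0,0],[0.02,0.002,0,0,0],[0.02,0.002,0,0,0],[0.02,0,0,0,0]]]'
python3 -c "
from h import *
st()"
```

```text
time: 4.85
eef_pos: [0.406, 0.2909, 0.0671]
tcp_rot: [0.322, 0.947, -0.001, -0.001]
contact_force: [0.6, -0.3, -3.6]
opening: 0.304
finger_force: 24.4
time: 5.27
eef_pos: [0.3992, 0.2975, 0.0682]
tcp_rot: [0.322, 0.947, 0.0, 0.001]
contact_force: [4.5, -1.8, -2.6]
opening: 0.299
finger_force: 19.9
t5.27 pos [0.3992 0.2975 0.0682] xang 142.5 yang 52.5 zt [ 0.002  0.    -1.   ] F [ 4.5 -1.8 -2.6] T [-0.35 -0.68 -0.  ] op 0.299 ff 19.9
```

```bash

python3 -m handwheel '[[[0.02,0.003,0,0,0],[0.02,0.003,0,0,0],[0.02,0.003,0,0,0],[0.02,0.002,0,0,0],[0.02,0,0,0,0],[0.02,0,0,0,0]]]'
python3 -c "
from h import *
st()
a=viewer.read_camera('scene')
cv2.imwrite('pics/g2.png',cv2.resize(a[150:250,220:320],(600,600),interpolation=cv2.INTER_CUBIC))"
```

```text
time: 5.77
eef_pos: [0.3902, 0.3046, 0.0682]
tcp_rot: [0.322, 0.947, 0.001, 0.0]
contact_force: [3.5, -1.4, 1.1]
opening: 0.3
finger_force: 20.0
t5.77 pos [0.3902 0.3046 0.0682] xang 142.5 yang 52.5 zt [ 0.001  0.001 -1.   ] F [ 3.5 -1.4  1.1] T [-0.01 -0.65  0.02] op 0.300 ff 20.0
```

View pics/g2.png

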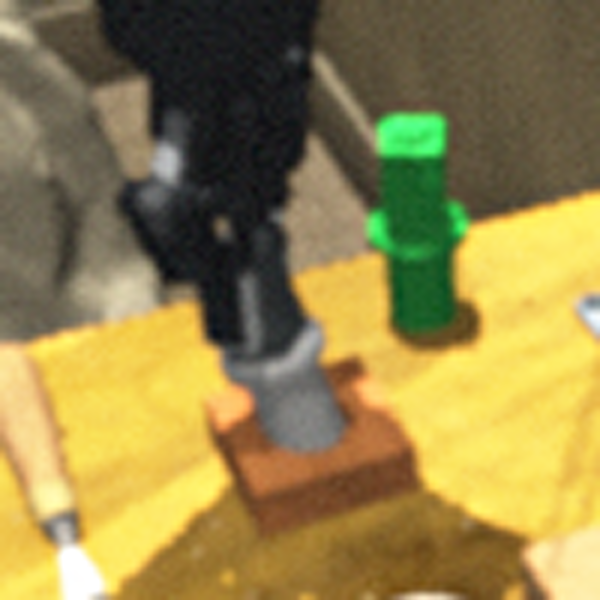

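The post has pivoted, leaning about 17° by geometry (collar at crop (275,350), shank low end at (310,440)), with the foot still in the hole. Now lift it clear and carry it over the socket.

```bash

python3 -m handwheel '[[[0.02,0,0,-0.01,0],[0.02,0,0,-0.02,0],[0.02,0,0,-0.025,0],[0.02,0,0,-0.025,0],[0.02,0,0,-0.012,0],[0.02,0,0,0,0]]]'
python3 -m handwheel '[[[0.02,-0.008,0.006,0,0],[0.02,-0.016,0.012,0,0],[0.02,-0.019,0.014,0,0],[0.02,-0.019,0.014,0,0],[0.02,-0.019,0.014,0,0],[0.02,-0.019,0.014,0,0],[0.02,-0.019,0.014,0,0],[0.02,-0.016,0.012,0,0],[0.02,-0.008,0.006,0,0],[0.02,-0.0047,0.003,0,0],[0.02,0,0,0,0],[0.02,0,0,0,0]]]'
python3 -c "
from h import *
st([.5736,.3010,.122])
a=viewer.read_camera('scene')
b=viewer.read_camera('top')
cv2.imwrite('pics/g3.png',np.hstack([cv2.resize(a[130:230,280:380],(400,400),interpolation=cv2.INTER_CUBIC),cv2.resize(b[125:225,260:360],(400,400),interpolation=cv2.INTER_CUBIC)]))"
```

```text
time: 6.32
eef_pos: [0.3906, 0.3049, 0.1626]
tcp_rot: [0.322, 0.947, 0.002, 0.001]
contact_force: [-0.4, 0.3, -4.2]
opening: 0.299
finger_force: 21.2
time: 7.32
eef_pos: [0.5724, 0.3002, 0.1583]
tcp_rot: [0.322, 0.947, -0.001, -0.001]
contact_force: [0.2, -0.4, -3.3]
opening: 0.301
finger_force: 21.1
t7.32 pos [0.5724 0.3002 0.1583] xang 142.5 yang 52.5 zt [-0.003 -0.001 -1.   ] F [ 0.2 -0.4 -3.3] T [ 0.03 -0.04 -0.02] op 0.301 ff 21.1
togo tool [-0.0006  0.0015  0.0363]
```

View pics/g3.png

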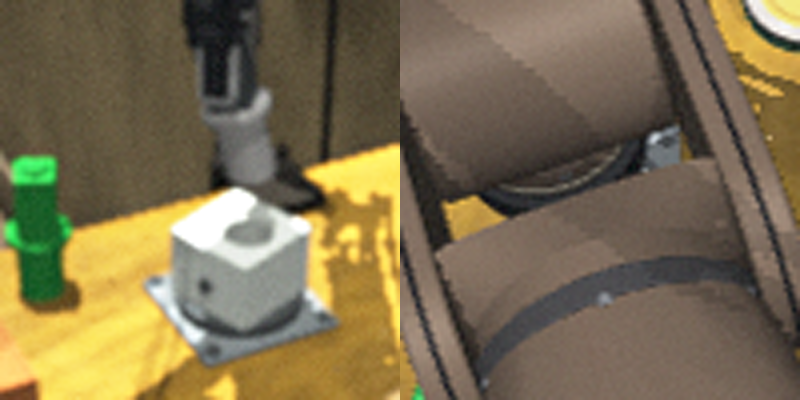

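```bash
cat > ov.py <<'E'
from h import *
def circ(g,th,l,r,L):
    M=R.from_quat(get_state()['tcp_rot']).as_matrix(); s=np.array([M[0,0],M[1,0],0]);s/=np.linalg.norm(s); t=np.array([M[0,1],M[1,1],0]); th=np.radians(th)
    u=s*np.sin(th)+[0,0,np.cos(th)]; p=s*np.cos(th)-np.array([0,0,np.sin(th)])
    c=g+u*(l-L); return [c+r*(p*np.cos(k)+t*np.sin(k)) for k in np.linspace(0,2*np.pi,40)]
def overlay(a,th,L,box,S):
    s=get_state(); g=s['eef_pos']+np.array([0,0,.0187]); im=cv2.resize(a[box[1]:box[3],box[0]:box[2]],None,fx=S,fy=S,interpolation=cv2.INTER_CUBIC)
    for l,r in((0,.015),(.04,.021)):
        q=np.array([(proj('scene',X)-box[:2]+.5)*S for X in circ(g,th,l,r,L)]).astype(np.int32)
        cv2.polylines(im,[q],True,(0,0,255),1)
    return im
E
python3 - <<'E'
from ov import *
a=viewer.read_camera('scene')
cv2.imwrite('pics/ov1.png',np.hstack([overlay(a,t,.0738,(315,135,365,195),5) for t in(11,14,17)]))
E
```

```text
(no output)
```

View pics/ov1.png

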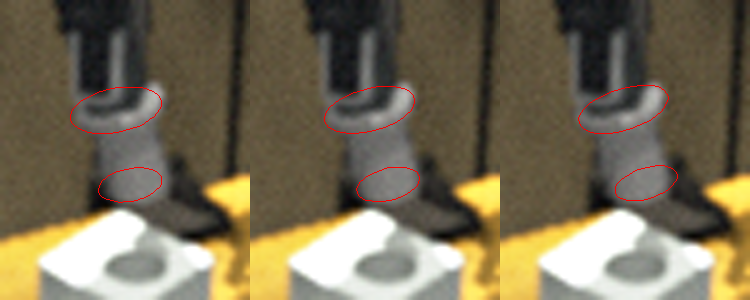

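The overlay fits a lean of about 13–14° and the assumed grip height. Recompute the approach for that.

```bash
python3 -c "
from h import *
st([.5778,.2978,.120])"
```

```text
t7.47 pos [0.5724 0.3006 0.1595] xang 142.5 yang 52.5 zt [-0.001 -0.    -1.   ] F [ 0.2 -0.3 -4.1] T [ 0.07  0.04 -0.01] op 0.303 ff 21.1
togo tool [-0.006   0.001   0.0395]
```

```bash

python3 -m handwheel '[[[0.02,-0.003,0.001,0.008,0],[0.02,-0.003,0,0.012,0],[0.02,0,0,0.01,0],[0.02,0,0,0.006,0],[0.02,0,0,0.0035,0],[0.02,0,0,0,0],[0.02,0,0,0,0],[0.02,0,0,0,0]]]'
python3 -c "
from h import *
st([.5778,.2978,.1166])"
python3 -m handwheel '[[[0.02,0,0,0.0015,0],[0.02,0,0,0.001,0],[0.02,0,0,0.001,0],[0.02,0,0,0.001,0],[0.02,0,0,0,0]]]'
python3 -c "
from h import *
st([.5778,.2978,.1166])"
```

```text
time: 8.13
eef_pos: [0.5794, 0.2977, 0.1209]
tcp_rot: [0.322, 0.947, 0.0, 0.0]
contact_force: [-0.3, 0.2, -3.7]
opening: 0.305
finger_force: 21.1
t8.13 pos [0.5794 0.2977 0.1209] xang 142.5 yang 52.5 zt [ 0.001  0.    -1.   ] F [-0.3  0.2 -3.7] T [-0.01  0.02  0.  ] op 0.305 ff 21.1
togo tool [ 0.0013 -0.0009  0.0043]
time: 8.55
eef_pos: [0.5788, 0.2975, 0.1156]
tcp_rot: [0.322, 0.947, -0.0, -0.0]
contact_force: [0.1, -0.4, -3.8]
opening: 0.303
finger_force: 21.1
t8.55 pos [0.5788 0.2975 0.1156] xang 142.5 yang 52.5 zt [-0. -0. -1.] F [ 0.1 -0.4 -3.8] T [-0.01  0.01 -0.01] op 0.303 ff 21.1
togo tool [ 0.001  -0.0004 -0.001 ]
```

```bash

python3 -m handwheel '[[[0.02,0,0,0.001,0],[0.02,0,0,0.001,0],[0.02,0,0,0,0]]]'
python3 -m handwheel '[[[0.02,0,0,0.001,0],[0.02,0,0,0,0]]]'
python3 -c "
from h import *
st([.5778,.2978,.1126])"
```

```text
time: 8.8
eef_pos: [0.579, 0.2975, 0.1138]
tcp_rot: [0.322, 0.947, -0.0, 0.0]
contact_force: [0.1, -0.1, -3.1]
opening: 0.299
finger_force: 21.3
time: 8.97
eef_pos: [0.5792, 0.2976, 0.1134]
tcp_rot: [0.322, 0.947, 0.0, 0.0]
contact_force: [-1.1, 0.7, -1.7]
opening: 0.302
finger_force: 21.5
t8.97 pos [0.5792 0.2976 0.1134] xang 142.5 yang 52.5 zt [ 0. -0. -1.] F [-1.1  0.7 -1.7] T [-0.14  0.12  0.01] op 0.302 ff 21.5
togo tool [ 0.0013 -0.0007  0.0008]
```

Contact: the rim on the −s side pushes the foot toward +x (tool), so the edge is in the bore. Shift +x and go on.

```bash

python3 -m handwheel '[[[0.02,0.0015,0,0,0],[0.02,0.0015,0,0,0],[0.02,0,0,0.001,0],[0.02,0,0,0,0]]]'
python3 -c "
from h import *
st([.5778,.2978,.1126])"
python3 -m handwheel '[[[0.02,0.0005,0,0.001,0],[0.02,0,0,0.001,0],[0.02,0,0,0,0]]]'
python3 -c "
from h import *
st([.5778,.2978,.1126])"
```

```text
time: 9.3
eef_pos: [0.5768, 0.2997, 0.1124]
tcp_rot: [0.322, 0.947, 0.0, 0.0]
contact_force: [-1.4, 0.5, 0.5]
opening: 0.302
finger_force: 21.6
t9.30 pos [0.5768 0.2997 0.1124] xang 142.5 yang 52.5 zt [ 0.001  0.001 -1.   ] F [-1.4  0.5  0.5] T [-0.    0.12 -0.03] op 0.302 ff 21.6
togo tool [-0.002  -0.0009 -0.0002]
time: 9.55
eef_pos: [0.5769, 0.3, 0.1119]
tcp_rot: [0.322, 0.947, 0.0, 0.001]
contact_force: [-2.5, -0.7, 7.5]
opening: 0.302
finger_force: 22.4
t9.55 pos [0.5769 0.3    0.1119] xang 142.5 yang 52.5 zt [ 0.002  0.    -1.   ] F [-2.5 -0.7  7.5] T [-0.23  0.38 -0.04] op 0.302 ff 22.4
togo tool [-0.002  -0.0012 -0.0007]
```

```bash

python3 -m handwheel '[[[0.02,0,0,-0.0015,0],[0.02,0.001,-0.001,0,0],[0.02,0,0,0,0]]]'
python3 -c "
from h import *
st([.5778,.2978,.1126])"
python3 -m handwheel '[[[0.02,0,0,0.001,0],[0.02,0,0,0.001,0],[0.02,0,0,0.0005,0],[0.02,0,0,0,0]]]'
python3 -c "
from h import *
st([.5778,.2978,.1126])"
```

```text
time: 9.8
eef_pos: [0.5759, 0.2999, 0.1121]
tcp_rot: [0.322, 0.947, 0.001, 0.002]
contact_force: [2.4, 1.9, 1.5]
opening: 0.299
finger_force: 21.7
t9.80 pos [0.5759 0.2999 0.1121] xang 142.5 yang 52.5 zt [ 0.004  0.001 -1.   ] F [2.4 1.9 1.5] T [ 0.13 -0.45  0.02] op 0.299 ff 21.7
togo tool [-0.0028 -0.0005 -0.0005]
time: 10.13
eef_pos: [0.5762, 0.3, 0.1116]
tcp_rot: [0.322, 0.947, 0.001, 0.001]
contact_force: [-0.9, 1.2, 9.2]
opening: 0.304
finger_force: 22.8
t10.13 pos [0.5762 0.3    0.1116] xang 142.5 yang 52.5 zt [ 0.003  0.001 -1.   ] F [-0.9  1.2  9.2] T [-0.1   0.03  0.01] op 0.304 ff 22.8
togo tool [-0.0026 -0.0008 -0.001 ]
```

```bash

python3 -m handwheel '[[[0.02,0,0,-0.0015,0],[0.02,0.001,0,0,0],[0.02,0.001,0,0,0],[0.02,0,0,0,0]]]'
python3 -c "
from h import *
st([.5778,.2978,.1126])"
python3 -m handwheel '[[[0.02,0,0,0.001,0],[0.02,0,0,0.001,0],[0.02,0,0,0,0]]]'
python3 -c "
from h import *
st([.5778,.2978,.1126])"
```

```text
time: 10.47
eef_pos: [0.5727, 0.3017, 0.1095]
tcp_rot: [0.322, 0.947, 0.001, -0.001]
contact_force: [2.1, 4.5, -1.4]
opening: 0.303
finger_force: 21.5
t10.47 pos [0.5727 0.3017 0.1095] xang 142.4 yang 52.4 zt [-0.001  0.002 -1.   ] F [ 2.1  4.5 -1.4] T [ 0.91 -0.54  0.09] op 0.303 ff 21.5
togo tool [-0.0064  0.0001 -0.0031]
time: 10.72
eef_pos: [0.573, 0.3016, 0.1077]
tcp_rot: [0.322, 0.947, 0.001, -0.0]
contact_force: [3.1, 5.0, -0.6]
opening: 0.301
finger_force: 21.6
t10.72 pos [0.573  0.3016 0.1077] xang 142.4 yang 52.4 zt [-0.     0.002 -1.   ] F [ 3.1  5.  -0.6] T [ 1.03 -0.42  0.06] op 0.301 ff 21.6
togo tool [-0.0062 -0.0001 -0.0049]
```

The foot dropped in and the bottom edge is now about 9 mm deep. A side load of about +6 N along tool y calls for a +y correction, then straightening by moving tool −x while feeding down.

```bash

python3 -m handwheel '[[[0.02,0,0.0007,0,0],[0.02,0,0,0,0]]]'
python3 -c "
from h import *
st([.5881,.2899,.1077])"
python3 -m handwheel '[[[0.02,-0.002,0,0,0],[0.02,-0.002,0,0,0],[0.02,-0.002,0,0,0],[0.02,0,0,0,0]]]'
python3 -c "
from h import *
st([.5881,.2899,.1077])
a=viewer.read_camera('scene')
cv2.imwrite('pics/g4.png',cv2.resize(a[135:215,300:380],(480,480),interpolation=cv2.INTER_CUBIC))"
```

```text
time: 10.88
eef_pos: [0.5731, 0.3017, 0.1076]
tcp_rot: [0.322, 0.947, 0.0, -0.001]
contact_force: [1.5, 4.4, -0.7]
opening: 0.299
finger_force: 21.5
t10.88 pos [0.5731 0.3017 0.1076] xang 142.4 yang 52.4 zt [-0.002  0.001 -1.   ] F [ 1.5  4.4 -0.7] T [ 0.91 -0.32  0.07] op 0.299 ff 21.5
togo tool [-0.0191 -0.0002 -0.0001]
time: 11.22
eef_pos: [0.5769, 0.2987, 0.1076]
tcp_rot: [0.322, 0.947, 0.0, -0.002]
contact_force: [-1.5, 6.4, 0.3]
opening: 0.301
finger_force: 21.8
t11.22 pos [0.5769 0.2987 0.1076] xang 142.4 yang 52.4 zt [-0.004  0.002 -1.   ] F [-1.5  6.4  0.3] T [1.38 0.09 0.06] op 0.301 ff 21.8
togo tool [-0.0142 -0.0002 -0.0001]
```

View pics/g4.png

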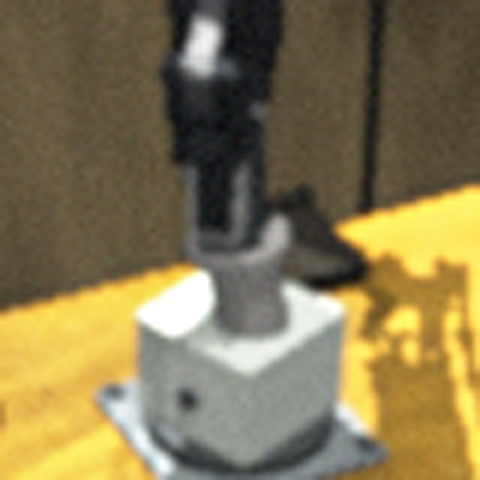

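Picture: the post stands in the bore (crop 250,320), still leaning, with the collar well above the block. Continue straightening.

```bash

python3 -m handwheel '[[[0.02,-0.002,0.0007,0,0],[0.02,-0.002,0,0,0],[0.02,-0.002,0,0.001,0],[0.02,0,0,0,0]]]'
python3 -c "
from h import *
st([.5881,.2899,.1077])"
python3 -m handwheel '[[[0.02,-0.0015,0,0.001,0],[0.02,-0.0015,0,0.001,0],[0.02,0,0,0,0]]]'
python3 -c "
from h import *
st([.5881,.2899,.1077])"
```

```text
time: 11.6
eef_pos: [0.5818, 0.2953, 0.1061]
tcp_rot: [0.322, 0.947, -0.0, -0.003]
contact_force: [-0.5, 5.8, 0.1]
opening: 0.303
finger_force: 21.7
t11.60 pos [0.5818 0.2953 0.1061] xang 142.4 yang 52.4 zt [-0.005  0.002 -1.   ] F [-0.5  5.8  0.1] T [1.29 0.17 0.04] op 0.303 ff 21.7
togo tool [-0.0082 -0.0004 -0.0016]
time: 11.85
eef_pos: [0.5841, 0.2935, 0.1041]
tcp_rot: [0.322, 0.947, -0.0, -0.003]
contact_force: [-1.2, 6.0, -0.7]
opening: 0.301
finger_force: 21.7
t11.85 pos [0.5841 0.2935 0.1041] xang 142.4 yang 52.4 zt [-0.005  0.002 -1.   ] F [-1.2  6.  -0.7] T [ 1.23  0.14 -0.02] op 0.301 ff 21.7
togo tool [-0.0053 -0.0004 -0.0037]
```

```bash

python3 -m handwheel '[[[0.02,-0.0015,0.0007,0.001,0],[0.02,-0.001,0,0.001,0],[0.02,0,0,0.001,0],[0.02,0,0,0,0]]]'
python3 -c "
from h import *
st([.5881,.2899,.1077])"
python3 -m handwheel '[[[0.02,-0.001,0.0005,0.001,0],[0.02,-0.001,0,0.001,0],[0.02,0,0,0.001,0],[0.02,0,0,0,0]]]'
python3 -c "
from h import *
st([.5881,.2899,.1077])"
```

```text
time: 12.18
eef_pos: [0.5861, 0.2922, 0.1007]
tcp_rot: [0.322, 0.947, -0.001, -0.003]
contact_force: [-1.8, 4.5, -1.6]
opening: 0.299
finger_force: 21.6
t12.18 pos [0.5861 0.2922 0.1007] xang 142.4 yang 52.4 zt [-0.006  0.001 -1.   ] F [-1.8  4.5 -1.6] T [ 1.15  0.25 -0.03] op 0.299 ff 21.6
togo tool [-0.003  -0.0006 -0.007 ]
time: 12.52
eef_pos: [0.5878, 0.2912, 0.0975]
tcp_rot: [0.322, 0.947, -0.001, -0.003]
contact_force: [-2.1, 5.4, -1.0]
opening: 0.303
finger_force: 21.6
t12.52 pos [0.5878 0.2912 0.0975] xang 142.4 yang 52.4 zt [-0.007  0.    -1.   ] F [-2.1  5.4 -1. ] T [ 1.03  0.4  -0.  ] op 0.303 ff 21.6
togo tool [-0.001  -0.0009 -0.0102]
```

```bash

python3 -m handwheel '[[[0.02,-0.001,0.0005,0.001,0],[0.02,-0.0005,0,0.001,0],[0.02,0,0,0.001,0],[0.02,0,0,0.001,0],[0.02,0,0,0,0]]]'
python3 -c "
from h import *
st([.5881,.2899,.1077])"
python3 -m handwheel '[[[0.02,-0.0005,0.0005,0.001,0],[0.02,0,0,0.001,0],[0.02,0,0,0.001,0],[0.02,0,0,0.001,0],[0.02,0,0,0,0]]]'
python3 -c "
from h import *
st([.5881,.2899,.1077])"
```

```text
time: 12.93
eef_pos: [0.5901, 0.29, 0.094]
tcp_rot: [0.322, 0.947, -0.001, -0.002]
contact_force: [-2.7, 2.6, -1.9]
opening: 0.301
finger_force: 21.6
t12.93 pos [0.5901 0.29   0.094 ] xang 142.5 yang 52.5 zt [-0.005 -0.001 -1.   ] F [-2.7  2.6 -1.9] T [0.67 0.78 0.02] op 0.301 ff 21.6
togo tool [ 0.0016 -0.0014 -0.0137]
time: 13.35
eef_pos: [0.5907, 0.2899, 0.0901]
tcp_rot: [0.322, 0.947, -0.002, -0.002]
contact_force: [-4.9, 2.5, -0.2]
opening: 0.3
finger_force: 21.7
t13.35 pos [0.5907 0.2899 0.0901] xang 142.5 yang 52.5 zt [-0.005 -0.002 -1.   ] F [-4.9  2.5 -0.2] T [0.54 0.86 0.04] op 0.300 ff 21.7
togo tool [ 0.0021 -0.0016 -0.0176]
```

```bash

python3 -m handwheel '[[[0.02,0,0,0.001,0],[0.02,0,0,0.001,0],[0.02,0,0,0.001,0],[0.02,0,0,0.001,0],[0.02,0,0,0,0]]]'
python3 -c "
from h import *
st([.5881,.2899,.1077])"
python3 -m handwheel '[[[0.02,0,0,0.001,0],[0.02,0,0,0.001,0],[0.02,0,0,0.001,0],[0.02,0,0,0.001,0],[0.02,0,0,0,0]]]'
python3 -c "
from h import *
st([.5881,.2899,.0751])"
```

```text
time: 13.77
eef_pos: [0.5906, 0.2899, 0.0861]
tcp_rot: [0.322, 0.947, -0.002, -0.002]
contact_force: [-4.7, 2.9, -1.1]
opening: 0.304
finger_force: 21.7
t13.77 pos [0.5906 0.2899 0.0861] xang 142.5 yang 52.5 zt [-0.005 -0.002 -1.   ] F [-4.7  2.9 -1.1] T [0.55 0.93 0.01] op 0.304 ff 21.7
togo tool [ 0.0021 -0.0016 -0.0216]
time: 14.18
eef_pos: [0.5906, 0.2899, 0.0821]
tcp_rot: [0.322, 0.947, -0.002, -0.002]
contact_force: [-4.1, 2.4, 0.4]
opening: 0.304
finger_force: 21.7
t14.18 pos [0.5906 0.2899 0.0821] xang 142.5 yang 52.5 zt [-0.005 -0.002 -1.   ] F [-4.1  2.4  0.4] T [0.56 0.95 0.06] op 0.304 ff 21.7
togo tool [ 0.0019 -0.0015  0.007 ]
```

```bash

python3 -m handwheel '[[[0.02,0.0005,0,0.001,0],[0.02,0,0,0.001,0],[0.02,0,0,0.001,0],[0.02,0,0,0.001,0],[0.02,0,0,0.0005,0],[0.02,0,0,0,0]]]'
python3 -c "
from h import *
st([.5881,.2899,.0751])"
python3 -m handwheel '[[[0.02,0,0,0.0005,0],[0.02,0,0,0.0005,0],[0.02,0,0,0.0005,0],[0.02,0,0,0,0]]]'
python3 -c "
from h import *
st([.5881,.2899,.0751])"
```

```text
time: 14.68
eef_pos: [0.5905, 0.2901, 0.0777]
tcp_rot: [0.322, 0.947, -0.002, -0.002]
contact_force: [-5.7, 2.1, -0.4]
opening: 0.303
finger_force: 21.7
t14.68 pos [0.5905 0.2901 0.0777] xang 142.5 yang 52.5 zt [-0.004 -0.002 -1.   ] F [-5.7  2.1 -0.4] T [ 0.41  0.9  -0.01] op 0.303 ff 21.7
togo tool [ 0.0018 -0.0016  0.0026]
time: 15.02
eef_pos: [0.5905, 0.2901, 0.0763]
tcp_rot: [0.322, 0.947, -0.002, -0.002]
contact_force: [-5.0, 2.1, 0.0]
opening: 0.3
finger_force: 21.7
t15.02 pos [0.5905 0.2901 0.0763] xang 142.5 yang 52.5 zt [-0.004 -0.002 -1.   ] F [-5.   2.1  0. ] T [ 0.33  0.92 -0.08] op 0.300 ff 21.7
togo tool [ 0.0018 -0.0016  0.0012]
```

```bash

python3 -m handwheel '[[[0.02,0,0,0.0005,0],[0.02,0,0,0.0005,0],[0.02,0,0,0.0005,0],[0.02,0,0,0,0]]]'
python3 -m handwheel '[[[0.02,0,0,0.0005,0],[0.02,0,0,0,0]]]'
python3 -c "
from h import *
st([.5881,.2899,.0751])"
```

```text
time: 15.35
eef_pos: [0.5905, 0.2901, 0.0757]
tcp_rot: [0.322, 0.947, -0.002, -0.002]
contact_force: [-6.3, 1.5, 3.4]
opening: 0.299
finger_force: 22.1
time: 15.52
eef_pos: [0.5905, 0.2901, 0.0756]
tcp_rot: [0.322, 0.947, -0.002, -0.002]
contact_force: [-8.3, 1.0, 4.8]
opening: 0.306
finger_force: 22.3
t15.52 pos [0.5905 0.2901 0.0756] xang 142.5 yang 52.5 zt [-0.005 -0.002 -1.   ] F [-8.3  1.   4.8] T [ 0.18  1.38 -0.01] op 0.306 ff 22.3
togo tool [ 0.0018 -0.0016  0.0006]
```

Vertical load appeared within 0.5 mm of the expected home height. Relieve the side load, press lightly and check the height.

```bash

python3 -m handwheel '[[[0.02,0.0008,-0.0007,0,0],[0.02,0.0006,-0.0004,0.0003,0],[0.02,0,0,0.0003,0],[0.02,0,0,0,0]]]'
python3 -c "
from h import *
st([.5881,.2899,.0751])"
python3 -m handwheel '[[[0.02,0,0,0.0005,0],[0.02,0,0,0.0005,0],[0.02,0,0,0,0]]]'
python3 -c "
from h import *
from ov import *
st([.5881,.2899,.0751])
a=viewer.read_camera('scene')
cv2.imwrite('pics/g5.png',np.hstack([cv2.resize(a[140:220,300:380],(400,400),interpolation=cv2.INTER_CUBIC),overlay(a,0,.0738,(300,140,380,220),5)]))"
```

```text
time: 15.85
eef_pos: [0.5904, 0.2902, 0.0756]
tcp_rot: [0.322, 0.947, -0.001, 0.0]
contact_force: [-5.6, 0.5, 4.7]
opening: 0.301
finger_force: 22.4
t15.85 pos [0.5904 0.2902 0.0756] xang 142.5 yang 52.5 zt [-0.    -0.001 -1.   ] F [-5.6  0.5  4.7] T [-0.02  0.91  0.04] op 0.301 ff 22.4
togo tool [ 0.0016 -0.0016  0.0005]
time: 16.1
eef_pos: [0.5904, 0.2902, 0.0755]
tcp_rot: [0.322, 0.947, -0.001, -0.0]
contact_force: [-7.5, -0.1, 8.6]
opening: 0.303
finger_force: 22.9
t16.10 pos [0.5904 0.2902 0.0755] xang 142.5 yang 52.5 zt [-0.001 -0.002 -1.   ] F [-7.5 -0.1  8.6] T [-0.15  1.23  0.  ] op 0.303 ff 22.9
togo tool [ 0.0016 -0.0016  0.0004]
```

View pics/g5.png

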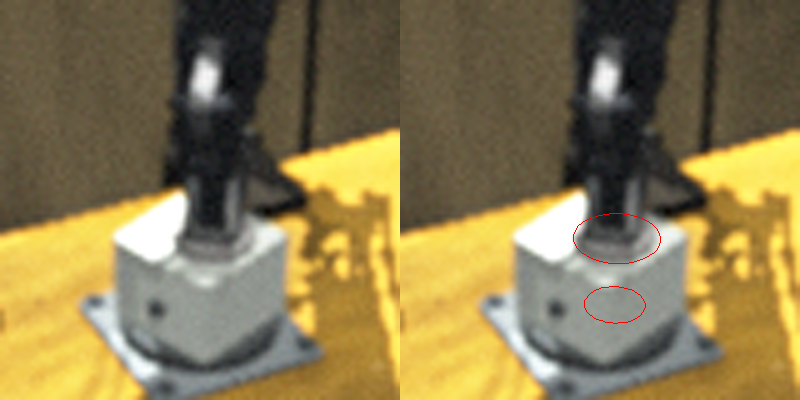

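Picture: the collar sits on the block top (crop 215,245), post upright. Take out the remaining side load, then open.

```bash

python3 -m handwheel '[[[0.02,0.0008,-0.001,0,0],[0.02,0.0008,-0.001,0,0],[0.02,0,0,0,0]]]'
python3 -c "
from h import *
st([.5881,.2899,.0751])"
python3 -m handwheel '[[[0.03,0,0,0,0],[0.035,0,0,0,0],[0.045,0,0,0,0],[0.06,0,0,0,0],[0.07,0,0,0,0],[0.0854,0,0,0,0],[0.0854,0,0,0,0],[0.0854,0,0,0,0],[0.0854,0,0,0,0],[0.0854,0,0,0,0]]]'
python3 -c "
from h import *
st([.5881,.2899,.0751])"
```

```text
time: 16.4
eef_pos: [0.5901, 0.2901, 0.0755]
tcp_rot: [0.322, 0.947, 0.001, 0.003]
contact_force: [0.4, 0.5, 6.0]
opening: 0.298
finger_force: 22.4
t16.40 pos [0.5901 0.2901 0.0755] xang 142.5 yang 52.5 zt [ 0.006  0.001 -1.   ] F [0.4 0.5 6. ] T [ 0.13 -0.08  0.05] op 0.298 ff 22.4
togo tool [ 0.0015 -0.0014  0.0004]
time: 17.23
eef_pos: [0.5878, 0.2902, 0.0737]
tcp_rot: [0.322, 0.947, -0.0, 0.0]
contact_force: [-0.2, -0.8, 0.4]
opening: 1.0
finger_force: 0.0
t17.23 pos [0.5878 0.2902 0.0737] xang 142.5 yang 52.5 zt [ 0. -0. -1.] F [-0.2 -0.8  0.4] T [ 0.06  0.02 -0.02] op 1.000 ff 0.0
togo tool [-0.0004 -0.     -0.0014]
```

```bash

python3 -m handwheel '[[[0.0854,0,0,-0.005,0],[0.0854,0,0,-0.015,0],[0.0854,0,0,-0.03,0],[0.0854,0,0,-0.035,0],[0.0854,0,0,-0.035,0],[0.0854,0,0,-0.03,0],[0.0854,0.03,0,0,0],[0.0854,0.04,0,0,0],[0.0854,0.04,0,0,0],[0.0854,0.03,0,0,0],[0.0854,0,0,0,0],[0.0854,0,0,0,0]]]'
python3 -c "
from h import *
st()
a=viewer.read_camera('scene');b=viewer.read_camera('top')
cv2.imwrite('pics/g6.png',np.hstack([cv2.resize(a[130:290,190:350+80],(600,400)),cv2.resize(b[135:235,260:310+10],(200,334))[:334] if 0 else cv2.resize(b[140:240,285:335],(200,400))]))"
```

```text
time: 18.23
eef_pos: [0.4759, 0.3766, 0.2255]
tcp_rot: [0.32, 0.947, 0.001, 0.001]
contact_force: [0.8, -0.2, 0.4]
opening: 0.999
finger_force: 0.0
t18.23 pos [0.4759 0.3766 0.2255] xang 142.6 yang 52.6 zt [ 0.002  0.001 -1.   ] F [ 0.8 -0.2  0.4] T [0.   0.01 0.02] op 0.999 ff 0.0
```

View pics/g6.png

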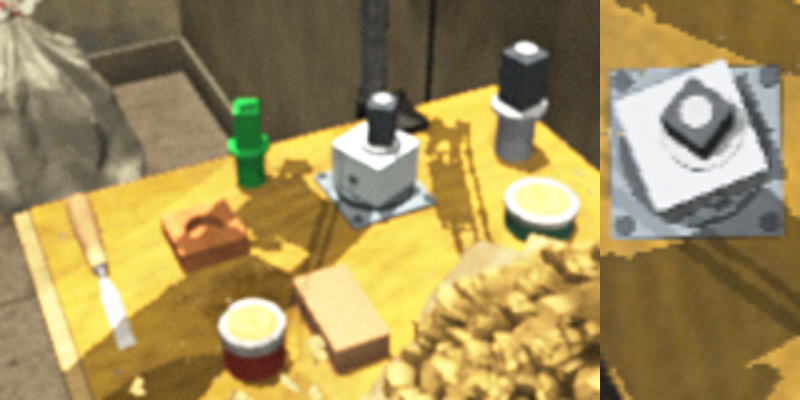

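The post stands home in the block (crop 380,130), with its collar flat on the block's top. The stand is empty, the bystanders haven't moved and the robot is clear.

```bash
python3 -c "
from plant import sign_off
print(sign_off())"
```

```text
the job is handed in; nothing more can be done
None
```

The post is home in the eccentric socket with its collar on the block. It went in edge-first at an estimated 13–17° lean, was straightened and lowered under control, and the highest wrist force I read was about 11 N. I let go, backed the arm clear and handed the job in at about 18 s; the bystanders look unmoved in the last picture.

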